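# Walk the heating block into its cradle

## Task

The aluminium heating block is too heavy and too wide to pick up: keep it flat on the bench and walk it into the white cradle by pushing the two ends of its near side in turn, left end first (as seen from the robot), so that each end swings about 25 mm or more ahead of the other, twice each, left, right, left, right, on the way. Finish with it squarely home between the cradle's cheeks, left leaning lightly on both sprung rubber buffers, without ramming them. Do not touch the glass thermometer on its near side, and leave the bottle, beaker and jar where they stand.

Things in the scene. Friction and masses are not known exactly. Their poses are not given: they have to be found in the camera images.
- block: Aluminium heating block, 90 (x) x 180 (y) x 50 mm high, tube wells in its top; 1.6 to 2.5 kg, too wide to grip. Slides on the bench (8 to 17 N for the whole block). Origin: centre of its underside; x points to its far long side (to the cradle), y to its left end, z up. Pushed at one end it turns about a point some 75 mm from its centre towards the other end.
- near_left (a point): Push point on the block's near long side, 75 mm left of its middle, 25 mm above the bench (block frame -45, +75, 25 mm), axes as the block's. The side is bare from 60 to 90 mm left of the middle: push there, 10 to 40 mm above the bench.
- near_right (a point): The like push point at the right end of the near long side (block frame -45, -75, 25 mm), bare from 60 to 90 mm right of the middle.
- thermometer: Glass thermometer, 12 mm thick, 108 mm long, clipped along the middle of the block's near side, 27 mm above the bench; it covers the middle 54 mm to either side and stands out 18 mm from that side. Origin at its middle, axes as the block's. Nothing of the robot may touch it.
- cradle: White cradle fixed to the bench, open towards the robot. Origin on the bench at the middle of the bay; x points into the bay, y left, z up. Two cheeks 36 mm high, inner faces at y = +110 and -110 mm, run from x = -14 mm to the 50 mm high back wall at x = 87 mm; flared lead-ins reach to x = -45 mm. Steel stop bar (42 mm high) before the wall. The seated block lies with its origin near the cradle's.
- stop (a point): Point of the cradle (40, 0, 27 mm) midway between the mean places of the two buffer faces. The stop bar's depth setting is not reported: in each run both untouched faces lie up to 8 mm nearer or farther in x than this; find them by feel. Buffers (buffer_left, buffer_right): round grey rubber, 24 mm across, at y = +70 and -70 mm, sprung 1 N per mm over 10 mm, then solid.
- diag (a point): Judging mark at the cradle's origin, not visible: its x axis points 45 degrees to the right (clockwise from above) of the cradle's x axis. Used only to tell which end of the block leads.
- reagent: Bystander: amber glass bottle, 60 mm across, 130 mm tall, standing to the left of the work. Origin at the centre of its underside.
- beaker: Bystander: open glass beaker, 70 mm across, 90 mm tall, standing to the right of the work. Origin at the centre of its underside.
- jar: Bystander: white plastic jar, 64 mm across, 80 mm tall, standing to the right, behind the beaker. Origin at the centre of its underside.
Things that resemble listed ones, but are neither listed nor needed, are in the scene too. Several things look just like the block: the one meant starts farthest to the robot's right.

How it is judged:
On the way, in this order (a step that is already met when the one before it is completed fails the run):
1. the left end has swung clearly ahead (block turned at least 6.3 degrees clockwise from above) (angle between the x axis of block and the x axis of diag, either way round below 0.675 rad), for 0.1 s.
2. then the right end has swung clearly ahead (6.3 degrees the other way) (angle between the x axis of block and the x axis of diag, either way round above 0.895 rad), for 0.1 s.
3. then the left end again (angle between the x axis of block and the x axis of diag, either way round below 0.675 rad), for 0.1 s.
4. then the right end again (angle between the x axis of block and the x axis of diag, either way round above 0.895 rad), for 0.1 s.
At the end, for the whole second after the job is handed in: The block rests flat and still in the cradle, within 5 degrees of square, pressing each of the two rubber buffers with at least 0.6 N (about 0.6 mm of travel) (contact force between block and buffer_left above 0.6 N and contact force between block and buffer_right above 0.6 N and angle between the x axis of block and the x axis of cradle, either way round below 0.09 rad and angle between block's own z axis and vertical below 0.04 rad and linear speed of block below 0.01 m/s); the robot touches nothing.
It fails at once if the robot touches the glass thermometer (contact force between thermometer and the fingers above 0.5 N or contact force between thermometer and the arm above 0.5 N).
It fails at once if a buffer is rammed (over 25 N) (contact force between block and buffer_left above 25 N or contact force between block and buffer_right above 25 N).
It fails at once if the block is tipped or lifted off the bench (angle between block's own z axis and vertical above 0.12 rad or height (world z) of block above 0.012 m).
It fails at once if a bystander is moved more than 15 mm (distance of any of reagent, beaker, jar from where it was at the start of the episode above 0.015 m).
It also fails if it takes over 72 s, if anything falls off the work surface, if the arm or the gripper's body presses on something with over 40 N, if the wrist force passes 120 N, or if a joint passes its speed limit or range.

## Robot

A 7-joint arm with a two-finger parallel gripper is mounted at the origin on the work surface. World frame = base frame: x ahead of the robot, y to its left, z up, the work surface at z = 0. Lengths are in m, angles in rad, forces in N, time in s.
With the tool pointing down it reaches from about 0.35 to 0.9 m from the base axis. Payload 8.1 kg.
Tool frame: the origin (TCP) lies at the centre of the arm's flange, where the gripper is bolted on; the fingertips stand 178 mm ahead of it and the grasp point (between the pads) lies 159 mm ahead of it; x points along the fingers, z is the direction in which the jaws open and shut, and the axes are right-handed (so a half turn about x gives the same grasp; the last joint's range is limited). The gripper opens to 92 mm and grips with 3 to 60 N. Pads are 19 mm wide; open, the fingers measure 130 mm over their backs; the gripper's body (75 mm by 190 mm) begins 47 mm behind the grasp point.
Start: joints at [-1.225, 0.434, 0.025, 1.573, -0.012, 1.134, -0.075], TCP at [0.271, 0.563, 0.405] pointing down, gripper open.
Joint ranges: [-2.62, 2.62], [-0.44, 2.09], [-1.27, 1.32], [0.08, 2.57], [-1.32, 4.46], [0.12, 2], [-2.74, 2.74]. Speed limits (rad/s): [2.22, 2.22, 3.01, 3.01, 3.14, 3.14, 3.14].

## Interface

Orientations are given as a rotation vector (axis times angle).
In Python, from cell import arm, get_image, search_frame, pinpoint gives the robot as it stands.
- The arm moves only by the tool arm_command, never from a script. Its argument "motion" is a list of rows, each a list of 7 numbers: the finger opening in mm, from 0 to 91.8, then the shift along the tool's x, y, z in mm, then the turn, a rotation vector about the tool's x, y, z in degrees. In form: [[fingers, x, y, z, ax, ay, az], ...]. A call has 1 to 5 rows; each row shifts and turns the commanded pose from where the row before left it, along the tool's axes as they then stand; what a row does not reach is not made up. A row lasts 1/8 s, in which the tool goes at most 62.5 mm and 10.7 degrees, less where a joint would pass 70% of its speed; a pose out of reach is approached as far as the arm can. A call with a gripper value outside its range is refused whole. The fingers move at their own pace and stop on an object; "newtons" is the grip in N (left out, the last holds). Time passes only in rows, so rows that do not move let the fingers close. It gives the time, the measured TCP pose, the force and the opening at its end, in the units of the state.
- arm.observe(): the state, without advancing time (a new reading comes with each control period).
- get_image(name): name is "scene" or "side" or "wrist"; returns a dict with "frame" (420x560x3 uint8, red, green, blue), "range_z" (420x560 float32, m along the optical axis (not along the pixel's ray), 0 where there is no reading), "K" (3x3 intrinsics, pixels), "origin" and "rotation" of the camera in the world; the wrist camera has in their place "tool_from_camera" (4x4, takes a point from camera to tool coordinates, whose origin is the TCP and whose axes are the tool frame's). Camera axes: x right, y down, z forward; pixel columns grow to the right and rows downward; lengths in m; the calibration is good to about 2 mm. A picture is of the moment at which its call begins: read the wrist's pose just before it.
- arm.sign_off(): hands the job in, once; it reports no verdict.
Trained networks look in the newest picture that a camera, given by its name, has taken for a name from the list of things; names that differ only in an ending like _2 or _b are one class to them, and where a whole thing is asked for, a point or a joint stands for the part that bears it (a point fixed in the world has none). Each returns a list of dicts, best first, with "p" (0 to 1); they miss things now and then, are a little off and sometimes report something else, mostly with a low value. They report only what shows in the picture. A call takes as long as a camera call. They do not tell look-alikes from the thing itself.
- search_frame(camera, target): "point" ([x, y, z] in m, in world coordinates, good to about 4 mm: the middle of the surface that is visible of it).
- pinpoint(camera, target): "point" ([x, y, z] in m, in world coordinates, good to about 4 mm: a listed point, or the origin of a listed thing).
The state is a dict: "clock": time; "joints": joint angles; "dq": joint speeds; "joint_efforts": joint torques, N m; "position": TCP position; "ee_rot": TCP orientation; "force": force on the tool from outside, world axes, zero at the start; "ft_torque": the same for the moment, N m; "width": opening from 0.0 (shut) to 1.0 (fully open).
Only numpy, scipy, OpenCV 4.12 (cv2) and the standard library are available. Lean on these libraries where they do the work, as an engineer would, in place of code of your own. Each camera call takes 0.05 s, during which the arm holds its last target. There are 200 camera calls.

## Working session

There is one attempt and no reset: what is moved stays moved. The work goes in short steps, Python scripts to look and compute and a tool call to move; the robot and the scene stay as the last step left them, time stands still between calls to the robot, and variables do not carry over. Pictures are saved under pics/ and viewed, about 8 in all and at most 12, crops included, and the job is handed in when it is done.

Besides the shell and the picture viewer there is one more tool, called after "Emit:" as name(argument=value, ...) on one line, values as JSON. arm_command: Moves the arm, as the interface text tells. Its arguments: {"type":"object","properties":{"motion":{"type":"array"},"newtons":{"type":"number"}},"required":["motion"]}

```bash
ls; mkdir -p pics
python3 - <<'E'
from cell import arm,get_image,search_frame,pinpoint
import cv2,numpy as np
np.set_printoptions(precision=4,suppress=True)
s=arm.observe();print(s)
ims=[]
for c in ["scene","side"]:
    im=get_image(c);ims.append(im["frame"][:,:,::-1]);print(c,im["origin"],im["rotation"],im["K"])
    for t in ["block","cradle","near_left","near_right","thermometer","stop","reagent","beaker","jar"]:
        print(t,[(np.round(d["point"],3),round(d["p"],2)) for d in pinpoint(c,t)])
cv2.imwrite("pics/a.png",ims[0]);cv2.imwrite("pics/b.png",ims[1])
E
```

```text
pics
{'clock': 0.0, 'joints': array([-1.2246,  0.4352,  0.025 ,  1.5741, -0.0116,  1.134 , -0.0751]), 'dq': array([ 0.0002, -0.0014, -0.0014,  0.0007,  0.0009,  0.001 , -0.0005]), 'joint_efforts': array([  0.0001, -66.7843,   0.9847, -31.4466,  -0.0606,   0.0428,
         0.0002]), 'position': array([0.2711, 0.5629, 0.404 ]), 'ee_rot': array([-0.8735,  1.39  ,  0.8719]), 'force': array([-0.2801,  0.3658, -0.2828]), 'ft_torque': array([-0.0106,  0.0245, -0.0612]), 'width': 1.0003842021711904}
scene [ 1.2293 -0.0162  0.598 ] [-1.7596 -1.5904  0.7502] [[444.296    0.     279.4315]
 [  0.     444.296  215.7097]
 [  0.       0.       1.    ]]
block [(array([0.384, 0.151, 0.002]), 0.91), (array([ 0.49 , -0.101, -0.002]), 0.79), (array([ 0.785,  0.146, -0.002]), 0.72)]
cradle [(array([ 0.623, -0.105, -0.002]), 0.8)]
near_left [(array([ 0.451, -0.021,  0.024]), 0.94), (array([0.41 , 0.227, 0.026]), 0.73), (array([0.722, 0.208, 0.022]), 0.55)]
near_right [(array([0.767, 0.059, 0.024]), 0.84), (array([0.294, 0.137, 0.027]), 0.62), (array([ 0.441, -0.18 ,  0.024]), 0.61), (array([ 0.661, -0.108
[... 455 characters left out ...]
ray([ 0.485, -0.1  ,  0.   ]), 0.84), (array([0.789, 0.142, 0.   ]), 0.68), (array([ 0.378,  0.149, -0.003]), 0.56)]
cradle []
near_left [(array([0.408, 0.235, 0.027]), 0.8), (array([0.72 , 0.205, 0.024]), 0.69), (array([ 0.454, -0.023,  0.024]), 0.57)]
near_right [(array([0.772, 0.061, 0.024]), 0.95), (array([0.296, 0.136, 0.023]), 0.91), (array([ 0.439, -0.179,  0.026]), 0.76)]
thermometer [(array([0.342, 0.193, 0.026]), 0.95), (array([0.732, 0.128, 0.025]), 0.85), (array([ 0.437, -0.101,  0.028]), 0.78)]
stop [(array([ 0.662, -0.108,  0.023]), 0.96)]
reagent [(array([0.555, 0.119, 0.002]), 0.95)]
beaker [(array([ 0.52 , -0.323, -0.002]), 0.87)]
jar [(array([ 0.67 , -0.348,  0.003]), 0.8)]
```

View pics/a.png

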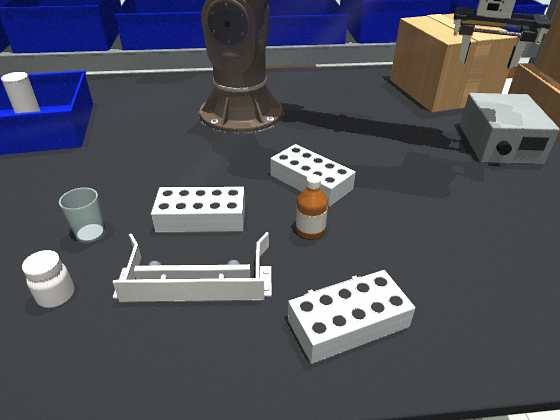

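View pics/b.png

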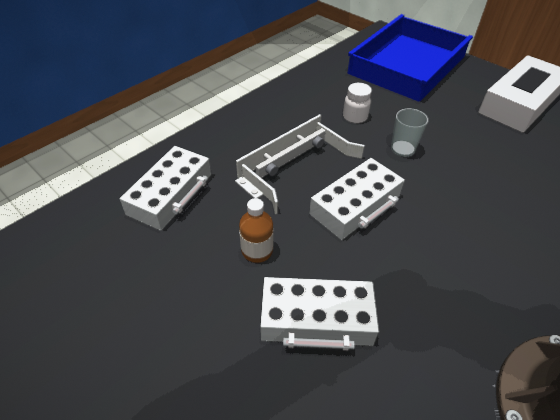

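The scene picture shows the target block at about (198,208), the leftmost in that view and so the robot's rightmost. The cradle is at (195,280), the bottle at (312,210) and the beaker and jar at (85,215) and (48,278). The side picture shows the same layout, with the thermometer at (378,210). Next I fit the block and cradle poses from depth and work out the approach.

```bash
cat > h.py <<'E'
from cell import arm,get_image,search_frame,pinpoint
import cv2,numpy as np
from scipy.spatial.transform import Rotation as R
np.set_printoptions(precision=4,suppress=True)
def cloud(c):
    im=get_image(c);d=im["range_z"];v,u=np.nonzero(d>0);z=d[v,u];K=im["K"]
    p=np.stack([(u-K[0,2])*z/K[0,0],(v-K[1,2])*z/K[1,1],z],1)
    return p@np.array(im["rotation"]).T+im["origin"], im
def block(c,cx=0.487,cy=-0.1,zr=(.044,.056),far=None):
    p,_=cloud(c)
    m=(abs(p[:,2]-.05)<.006)&(abs(p[:,0]-cx)<.085)&(abs(p[:,1]-cy)<.115)
    if far: m&=p[:,0]<far
    q=p[m];r=cv2.minAreaRect((q[:,:2]*1000).astype(np.float32))
    (x,y),(w,h),a=r
    if w>h: a-=90; w,h=h,w       # a: yaw of short axis
    a=(a+90)%180-90
    return np.array([x,y,a,w,h]),len(q)
# tool-frame shift needed to bring the TCP to world point (mm)
def go(x,y,z,yaw=None):
    s=arm.observe();T=R.from_rotvec(s["ee_rot"])
    print("pos",s["position"],"F",s["force"],"t",s["clock"])
    print("shift mm",1000*T.inv().apply(np.array([x,y,z])-s["position"]))
    print("axes\n",T.as_matrix())
E
python3 - <<'E'
from h import *
for c in("scene","side"):
    print(c,block(c,far=.6))
    p,_=cloud(c)
    for n,lo,hi in(("wall",.046,.054),("cheek",.032,.039),("bar",.039,.045)):
        q=p[(p[:,2]>lo)&(p[:,2]<hi)&(p[:,0]>.57)&(p[:,0]<.76)&(abs(p[:,1]+.106)<.16)]
        r=cv2.minAreaRect((q[:,:2]*1000).astype(np.float32));print(n,len(q),r,q.min(0),q.max(0))
        if n!="cheek":print(" yaw",np.degrees(-np.polyfit(q[:,1],q[:,0],1)[0]), np.median(q,0))
go(.39,-.02,.3)
E
```

```text
Traceback (most recent call last):
  File "h.py", line 10, in block
    p,_=cloud(c)
        ~~~~~^^^
  File "h.py", line 8, in cloud
    return p@np.array(im["rotation"]).T+im["origin"], im
           ~~~~~~~~~~~~~~~~~~~~~~~~~~~~^~~~~~~~~~~~~
ValueError: operands could not be broadcast together with shapes (234298,) (3,)
```

```bash
sed -i 's/return p@np.array(im\["rotation"\]).T+im/return R.from_rotvec(im["rotation"]).apply(p)+im/' h.py
python3 - <<'E'
from h import *
for c in("scene","side"):
    print(c,block(c,far=.6))
    p,_=cloud(c)
    for n,lo,hi in(("wall",.046,.054),("cheek",.032,.039),("bar",.039,.045)):
        q=p[(p[:,2]>lo)&(p[:,2]<hi)&(p[:,0]>.57)&(p[:,0]<.76)&(abs(p[:,1]+.106)<.16)]
        if len(q)<20: print(n,len(q));continue
        r=cv2.minAreaRect((q[:,:2]*1000).astype(np.float32));print(n,len(q),r,q.min(0),q.max(0))
        if n!="cheek":print(" yaw",np.degrees(-np.polyfit(q[:,1],q[:,0],1)[0]), np.median(q,0))
go(.39,-.02,.3)
E
```

```text
scene (array([ 490.6733, -101.7073,   -4.5286,   93.8396,  180.427 ]), 2520)
wall 634 ((711.7420043945312, -111.09618377685547), (248.42495727539062, 9.391200065612793), 85.20494842529297) [ 0.6995 -0.2347  0.046 ] [0.7257 0.0129 0.0529]
 yaw -4.6297071390903355 [ 0.7125 -0.1122  0.0495]
cheek 1173 ((648.7783813476562, -104.22990417480469), (264.0698547363281, 137.9259796142578), 86.22334289550781) [ 0.5713 -0.2362  0.032 ] [0.7256 0.0319 0.039 ]
bar 1090 ((688.8200073242188, -105.54214477539062), (245.48289489746094, 81.87431335449219), 78.44095611572266) [ 0.6242 -0.234   0.039 ] [0.7256 0.0125 0.045 ]
 yaw -4.086473102815267 [ 0.6806 -0.1093  0.0419]
side (array([ 490.1728, -100.8994,   -4.6813,   91.2667,  181.5511]), 3061)
wall 276 ((712.3416137695312, -110.84463500976562), (249.53143310546875, 8.844461441040039), 85.16492462158203) [ 0.6989 -0.2355  0.046 ] [0.7259 0.0137 0.0527]
 yaw -4.76322296260308 [ 0.7128 -0.0977  0.0493]
cheek 761 ((648.7113037109375, -103.39253234863281), (262.9347839355469, 135.40809631347656), 86.12260437011719) [ 0.5724 -0.2342  0.032 ] [0.7245 0.0323 0.039 ]
bar 562 ((685.4143676757812, -107.33877563476562), (248.5833282470703, 58.455142974853516), 84.29143524169922) [ 0.6491 -0.2337  0.039 ] [0.7248 0.0137 0.045 ]
 yaw -4.934311230970723 [ 0.6793 -0.0963  0.0416]
pos [0.2712 0.5631 0.4047] F [-0.2856  0.5857  0.61  ] t 1.25
shift mm [ 104.7244 -360.0797 -473.7756]
axes
 [[ 0.     -0.9009  0.4339]
 [ 0.      0.4339  0.9009]
 [-1.     -0.      0.    ]]
```

Emit:
arm_command(motion=[[0,0,-60,0,5.75,0,0],[0,0,-60,0,5.75,0,0],[0,0,-60,0,5.75,0,0],[0,0,-60,0,5.75,0,0],[0,0,-60,0,5.75,0,0]])

```text
clock: 1.88
position: [0.5091, 0.3821, 0.4047]
ee_rot: [-0.483, 1.516, 0.483]
force: [0.6, 0.7, 0.5]
width: 0.509
```

Emit:
arm_command(motion=[[0,0,-60,0,5.75,0,0],[0,0,-60,0,5.75,0,0],[0,0,-60,0,5.75,0,0],[0,0,-60,0,5.75,0,0],[0,0,-60,0,5.75,0,0]])

```text
clock: 2.5
position: [0.6292, 0.1104, 0.4048]
ee_rot: [-0.09, 1.568, 0.091]
force: [0.4, 0.3, -0.5]
width: 0.011
```

Emit:
arm_command(motion=[[0,0,-60,0,5.75,0,0],[0,0,0,0,5.75,0,0],[0,0,0,0,0,0,0]])

```text
clock: 2.88
position: [0.6358, 0.0523, 0.4047]
ee_rot: [0.065, 1.57, -0.065]
force: [-0.1, -0.1, -0.8]
width: 0.005
```

```bash
python3 -c "
from h import *
go(.400,-.020,.195)"
```

```text
pos [0.6358 0.0523 0.4047] F [-0.1355 -0.1152 -0.8298] t 2.875
shift mm [ 209.691   -91.623  -229.0198]
axes
 [[ 0.      0.0826  0.9966]
 [ 0.0003  0.9966 -0.0826]
 [-1.      0.0003  0.    ]]
```

Emit:
arm_command(motion=[[0,0,-23,-55,0,0,0],[0,0,-23,-55,0,0,0],[0,0,-23,-55,0,0,0],[0,0,-22,-56,0,0,0],[0,0,0,-8,0,0,0]])

```text
clock: 3.5
position: [0.3967, -0.0196, 0.4046]
ee_rot: [0.063, 1.571, -0.061]
force: [0.4, 1.4, -0.3]
width: 0.004
```

Emit:
arm_command(motion=[[0,50,0,0,0,0,0],[0,50,0,0,0,0,0],[0,50,0,0,0,0,0],[0,30,0,0,0,0,0],[0,0,0,0,0,0,0]])

```text
clock: 4.12
position: [0.4001, -0.0184, 0.2232]
ee_rot: [0.062, 1.574, -0.063]
force: [0.0, -0.1, 0.1]
width: 0.005
```

```bash
cat >> h.py <<'E'
Y=np.radians(-4.8);U=np.array([np.cos(Y),np.sin(Y)]);V=np.array([-U[1],U[0]]);C=np.array([.6208,-.1033])
def cr(p): d=np.asarray(p)[:2]-C; return 1000*np.array([d@U,d@V])   # world -> cradle mm
def report(cx=0.487,cy=-0.1,far=.6,cams=("side","scene")):
    s=arm.observe();print("t",s["clock"],"tcp cradle",cr(s["position"]),"z",s["position"][2],"F",s["force"])
    for c in cams:
        b,n=block(c,cx,cy,far=far);xy=cr(b[:2]/1000);a=np.radians(b[2]+4.8)
        f=lambda x,y:np.round(xy+[x*np.cos(a)-y*np.sin(a),x*np.sin(a)+y*np.cos(a)],1)
        print(c,n,"xy",xy,"yaw",np.degrees(a),"wh",b[3:],"NL",f(-45,75),"NR",f(-45,-75))
E
python3 - <<'E'
from h import *
report()
im=get_image("side");cv2.imwrite("pics/c.png",im["frame"][:,:,::-1])
E
```

```text
t 4.125 tcp cradle [-226.9927   66.1521] z 0.2232482424920267 F [ 0.0276 -0.0729  0.1407]
side 959 xy [-117.3775   34.9503] yaw 42.298954772949216 wh [105.1104 208.7266] NL [-201.1   60.1] NR [-100.2  -50.8]
scene 2525 xy [-152.3335   -9.0335] yaw 0.2652404785156248 wh [138.6457 179.8761] NL [-197.7   65.8] NR [-197.   -84.2]
```

View pics/c.png

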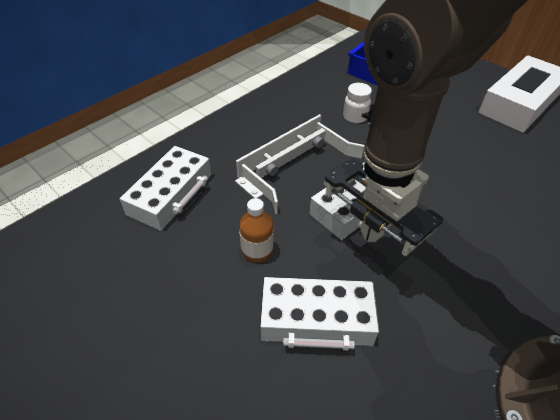

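Emit:
arm_command(motion=[[0,28,0,0,0,0,0],[0,0,0,14,0,0,0],[0,0,0,14,0,0,0],[0,0,0,6,0,0,0],[0,0,0,6,0,0,0]])

```text
clock: 4.9
position: [0.4375, -0.0219, 0.197]
ee_rot: [0.066, 1.577, -0.063]
force: [-15.4, 6.7, 12.6]
width: 0.008
```

```bash
cat >> h.py <<'E'
def block(c,cx=0.487,cy=-0.1,far=None):
    p,_=cloud(c);t=cr(arm.observe()["position"]);k=(p[:,:2]-C)@np.stack([U,V],1)*1000
    m=(abs(p[:,2]-.05)<.006)&(abs(p[:,0]-cx)<.085)&(abs(p[:,1]-cy)<.115)
    m&=~((abs(k[:,1]-t[1])<25)&(k[:,0]<t[0]+25))
    if far: m&=p[:,0]<far
    (x,y),(w,h),a=cv2.minAreaRect((p[m,:2]*1000).astype(np.float32))
    if w>h: a-=90; w,h=h,w
    return np.array([x,y,(a+90)%180-90,w,h]),m.sum()
E
python3 -c "
from h import *
report(cams=['scene'])"
```

```text
t 4.9 tcp cradle [-189.4266   65.8259] z 0.19700278908572574 F [-15.3688   6.6785  12.5534]
scene 2388 xy [-128.901    -9.2695] yaw -1.3462478637695314 wh [ 93.174 179.799] NL [-172.1   66.8] NR [-175.7  -83.2]
```

Emit:
arm_command(motion=[[0,0,0,6,0,0,0],[0,0,0,6,0,0,0],[0,0,0,5,0,0,0],[0,0,0,4,0,0,0],[0,0,0,0,0,0,0]])

```text
clock: 5.58
position: [0.4601, -0.0232, 0.197]
ee_rot: [0.065, 1.573, -0.063]
force: [-6.1, 5.0, 0.1]
width: 0.0
```

```bash
python3 -c "
from h import *
report(cams=['scene'])"
```

```text
t 5.575 tcp cradle [-166.83     66.3584] z 0.19700591768464384 F [-6.1166  4.9567  0.0986]
scene 2427 xy [-116.6172  -14.7156] yaw -11.105319213867187 wh [ 93.4782 180.812 ] NL [-146.3   67.5] NR [-175.2  -79.6]
```

Emit:
arm_command(motion=[[0,0,0,-30,0,0,0],[0,0,0,-30,0,0,0],[0,0,-51,0,0,0,0],[0,0,-51,0,0,0,0],[0,0,-51,0,0,0,0]])

```text
clock: 6.25
position: [0.3892, -0.1735, 0.1977]
ee_rot: [0.063, 1.568, -0.064]
force: [1.0, 1.0, -0.4]
width: 0.008
```

Emit:
arm_command(motion=[[0,0,0,0,0,0,0],[0,0,0,16,0,0,0],[0,0,0,11,0,0,0],[0,0,0,6,0,0,0],[0,0,0,6,0,0,0]])

```text
clock: 6.88
position: [0.425, -0.1743, 0.1962]
ee_rot: [0.066, 1.577, -0.064]
force: [-15.0, -5.6, 10.4]
width: 0.004
```

```bash
python3 -c "
from h import *
report(cams=['scene'])"
```

```text
t 6.875 tcp cradle [-189.1341  -87.1364] z 0.1961988748259071 F [-15.0329  -5.5502  10.3566]
scene 2533 xy [-115.3836  -13.5233] yaw -9.24931640625 wh [ 94.2499 180.4229] NL [-147.7   67.7] NR [-171.9  -80.3]
```

Emit:
arm_command(motion=[[0,0,-1,6,-1.2,0,0],[0,0,-1,6,-1.2,0,0],[0,0,-1,6,-1.2,0,0],[0,0,-1.5,6,-1.2,0,0],[0,0,-1.5,6,-1.2,0,0]])

```text
clock: 7.55
position: [0.4556, -0.182, 0.1962]
ee_rot: [-0.018, 1.576, 0.018]
force: [-10.4, -4.0, 5.4]
width: 0.005
```

```bash
python3 -c "
from h import *
report(cams=['scene'])"
```

```text
t 7.55 tcp cradle [-158.0766  -92.248 ] z 0.19623787687636987 F [-10.4398  -3.9555   5.4288]
scene 2592 xy [-101.5724   -6.9477] yaw 3.9189880371093744 wh [ 94.6306 179.7569] NL [-151.6   64.8] NR [-141.3  -84.8]
```

Emit:
arm_command(motion=[[0,0,-1.5,6,-1.5,0,0],[0,0,-1.5,6,-1.5,0,0],[0,0,-1.5,6,-1.5,0,0],[0,0,-1,4,-1,0,0],[0,0,0,0,0,0,0]])

```text
clock: 8.22
position: [0.4785, -0.1862, 0.1963]
ee_rot: [-0.094, 1.573, 0.094]
force: [-6.4, -4.9, 2.1]
width: 0.006
```

```bash
python3 -c "
from h import *
report(cams=['scene'])"
```

```text
t 8.225 tcp cradle [-134.9072  -94.5405] z 0.196268430842123 F [-6.4444 -4.8712  2.1157]
scene 2376 xy [-92.3979  -2.3004] yaw 13.834519195556641 wh [ 94.2633 179.6832] NL [-154.    59.8] NR [-118.2  -85.9]
```

Emit:
arm_command(motion=[[0,0,0,-36,0,0,0],[0,0,0,-36,0,0,0],[0,0,0,0,5.8,0,0],[0,0,0,0,5.8,0,0],[0,0,58,0,0,0,0]])

```text
clock: 8.9
position: [0.4139, -0.1388, 0.1971]
ee_rot: [0.069, 1.567, -0.073]
force: [1.2, 1.9, -0.5]
width: 0.006
```

Emit:
arm_command(motion=[[0,0,58,0,0,0,0],[0,0,58,0,0,0,0],[0,0,0,0,0,0,0]])

```text
clock: 9.28
position: [0.4234, -0.0152, 0.1966]
ee_rot: [0.058, 1.57, -0.055]
force: [0.4, 0.4, -0.6]
width: 0.005
```

```bash
python3 -c "
from h import *
report(cams=['scene']);go(.5,0,.2)"
```

```text
t 9.275 tcp cradle [-204.1221   71.2226] z 0.19658590082834151 F [ 0.4142  0.4281 -0.6181]
scene 2533 xy [-92.7583  -2.4645] yaw 13.407795715332032 wh [ 93.8828 179.8092] NL [-153.9   60.1] NR [-119.1  -85.9]
pos [ 0.4231 -0.018   0.1967] F [-0.7675 -0.221  -0.5946] t 9.325
shift mm [-3.3107 23.771  75.3041]
axes
 [[ 0.0001  0.0759  0.9971]
 [ 0.0006  0.9971 -0.0759]
 [-1.      0.0007  0.0001]]
```

Emit:
arm_command(motion=[[0,0,-2,13,0,0,0],[0,0,0,13,0,0,0],[0,0,0,6,0,0,0],[0,0,2,6,0.8,0,0],[0,0,2,6,0.8,0,0]])

```text
clock: 9.95
position: [0.4639, -0.0239, 0.196]
ee_rot: [0.091, 1.577, -0.089]
force: [-13.7, 3.7, 10.5]
width: 0.003
```

Emit:
arm_command(motion=[[0,0,2,6,0.8,0,0],[0,0,2,6,0.8,0,0],[0,0,2,6,0.8,0,0],[0,0,2,6,0.8,0,0],[0,0,2,6,0.8,0,0]])

```text
clock: 10.58
position: [0.4953, -0.0175, 0.1961]
ee_rot: [0.145, 1.574, -0.143]
force: [-12.6, 4.4, 10.7]
width: 0.003
```

```bash
python3 -c "
from h import *
report(cams=['scene'],cx=.51,far=.62)"
```

```text
t 10.575 tcp cradle [-132.2045   75.0277] z 0.19614369205129095 F [-12.5735   4.3831  10.7464]
scene 2549 xy [-76.6096  -5.9383] yaw -3.748271179199219 wh [ 94.0976 180.1629] NL [-116.6   71.8] NR [-126.4  -77.8]
```

Emit:
arm_command(motion=[[0,0,2,6,0.8,0,0],[0,0,2,6,0.8,0,0],[0,0,1,4,0.5,0,0],[0,0,0,0,0,0,0]])

```text
clock: 11.12
position: [0.513, -0.0159, 0.196]
ee_rot: [0.173, 1.569, -0.172]
force: [-6.7, 5.1, 2.2]
width: 0.003
```

```bash
python3 -c "
from h import *
report(cams=['scene'],cx=.51,far=.62);go(.5,0,.2)"
```

```text
t 11.125 tcp cradle [-114.6972   78.0998] z 0.19598601251192282 F [-6.7     5.0732  2.1764]
scene 2317 xy [-68.8585  -8.4103] yaw -12.794337463378906 wh [ 94.0011 180.1177] NL [-96.1  74.7] NR [-129.4  -71.6]
pos [ 0.513  -0.0159  0.196 ] F [-5.9371  4.2618  1.556 ] t 11.175
shift mm [ -3.9179  12.6932 -16.1656]
axes
 [[-0.0047  0.2177  0.976 ]
 [ 0.0014  0.976  -0.2177]
 [-1.      0.0003 -0.0049]]
```

Emit:
arm_command(motion=[[0,0,0,-32,0,0,0],[0,0,0,-32,0,0,0],[0,0,0,0,-7.8,0,0],[0,0,-55,0,0,0,0],[0,0,-55,0,0,0,0]])

```text
clock: 11.8
position: [0.4432, -0.1133, 0.1968]
ee_rot: [0.064, 1.569, -0.064]
force: [0.4, -1.4, 1.4]
width: 0.006
```

Emit:
arm_command(motion=[[0,0,-55,0,0,0,0],[0,0,0,0,0,0,0]])

```text
clock: 12.05
position: [0.4374, -0.1723, 0.1971]
ee_rot: [0.071, 1.568, -0.075]
force: [0.1, 1.1, -0.2]
width: 0.005
```

```bash
python3 -c "
from h import *
report(cams=['scene'],cx=.52,far=.63);go(.5,0,.195)"
```

```text
t 12.05 tcp cradle [-176.975   -84.1139] z 0.19705190193360617 F [ 0.136   1.1282 -0.2131]
scene 2813 xy [-69.5719  -7.9227] yaw -11.3923828125 wh [ 93.5799 180.5787] NL [-98.9  74.5] NR [-128.5  -72.6]
pos [ 0.4378 -0.1696  0.1968] F [-0.0135  1.0867  0.5391] t 12.1
shift mm [  1.6738 174.4757  46.8686]
axes
 [[ 0.0005  0.0891  0.996 ]
 [-0.001   0.996  -0.0891]
 [-1.     -0.0009  0.0006]]
```

Emit:
arm_command(motion=[[0,0,0,14,0,0,0],[0,0,0,12,0,0,0],[0,0,-1,6,-1.2,0,0],[0,0,-1,6,-1.2,0,0],[0,0,-1,6,-1.2,0,0]])

```text
clock: 12.72
position: [0.48, -0.1727, 0.1961]
ee_rot: [0.015, 1.577, -0.014]
force: [-11.4, -4.8, 5.3]
width: 0.01
```

Emit:
arm_command(motion=[[0,0,-1,6,-1.2,0,0],[0,0,-1,6,-1.2,0,0],[0,0,-1.5,6,-1.2,0,0],[0,0,-1.5,6,-1.2,0,0],[0,0,-1.5,6,-1.2,0,0]])

```text
clock: 13.35
position: [0.5107, -0.1789, 0.1962]
ee_rot: [-0.068, 1.574, 0.067]
force: [-9.2, -5.3, 4.0]
width: 0.004
```

```bash
python3 -c "
from h import *
report(cams=['scene'],cx=.54,far=.65)"
```

```text
t 13.35 tcp cradle [-103.4128  -84.5381] z 0.19618977706329996 F [-9.1671 -5.3417  3.9642]
scene 2917 xy [-49.3093   1.5196] yaw 5.467733609676361 wh [ 94.0625 180.7164] NL [-101.3   71.9] NR [-87.  -77.4]
```

Emit:
arm_command(motion=[[0,0,-1.5,6,-1.5,0,0],[0,0,-1.5,6,-1.5,0,0],[0,0,-1.2,5,-1.2,0,0],[0,0,0,0,0,0,0]])

```text
clock: 13.9
position: [0.529, -0.1811, 0.1963]
ee_rot: [-0.126, 1.57, 0.125]
force: [-5.2, -3.8, -0.2]
width: 0.007
```

```bash
python3 -c "
from h import *
report(cams=['scene'],cx=.55,far=.66);go(.5,0,.195)"
```

```text
t 13.9 tcp cradle [-84.9721 -85.1816] z 0.1962684239130144 F [-5.2421 -3.754  -0.2052]
scene 2924 xy [-42.8534   6.2548] yaw 13.793942260742188 wh [ 93.5268 180.0687] NL [-104.4   68.4] NR [-68.7 -77.3]
pos [ 0.529  -0.1811  0.1963] F [-4.8403 -4.3104  0.0724] t 13.95
shift mm [  1.1385 183.3572   0.1167]
axes
 [[-0.0025 -0.1585  0.9874]
 [-0.001   0.9874  0.1585]
 [-1.     -0.0006 -0.0026]]
```

Emit:
arm_command(motion=[[0,0,0,-32,0,0,0],[0,0,0,-32,0,0,0],[0,0,0,0,7,0,0],[0,0,0,0,7,0,0],[0,0,58,0,0,0,0]])

```text
clock: 14.58
position: [0.4722, -0.1353, 0.1971]
ee_rot: [0.071, 1.567, -0.075]
force: [1.4, 1.1, -0.4]
width: 0.004
```

Emit:
arm_command(motion=[[0,0,58,0,0,0,0],[0,0,58,0,0,0,0],[0,0,0,0,0,0,0]])

```text
clock: 14.95
position: [0.4821, -0.0109, 0.1965]
ee_rot: [0.06, 1.57, -0.056]
force: [0.3, -0.1, 0.4]
width: 0.004
```

Run:
```python
from h import *
report(cams=['scene'],cx=.55,far=.66);go(.5,0,.195)
p,_=cloud("side");k=(p[:,:2]-C)@np.stack([U,V],1)*1000
for y in (70,-70):
  m=(abs(k[:,1]-y)<10)&(p[:,2]>.02)&(p[:,2]<.035)&(k[:,0]>20)&(k[:,0]<80)
  print(y,m.sum(),np.percentile(k[m,0],[5,20,50]) if m.any() else 0)
im=get_image("side");cv2.imwrite("pics/d.png",cv2.resize(im["frame"][80:270,200:440,::-1],None,fx=3,fy=3))
```

```text
t 14.95 tcp cradle [-145.9507   80.4574] z 0.19649099220256933 F [ 0.3151 -0.0622  0.4225]
scene 3125 xy [-42.9284   6.0026] yaw 13.363367843627932 wh [ 94.2919 180.0365] NL [-104.    68.6] NR [-69.4 -77.4]
pos [ 0.4818 -0.0139  0.1966] F [-0.8614 -0.9595 -0.1961] t 15.0
shift mm [ 1.6203 15.3165 17.0342]
axes
 [[ 0.0003  0.078   0.997 ]
 [ 0.0007  0.997  -0.078 ]
 [-1.      0.0007  0.0002]]
70 42 [34.4351 34.8863 35.9678]
-70 18 [35.4339 36.5826 42.2137]
```

View pics/d.png

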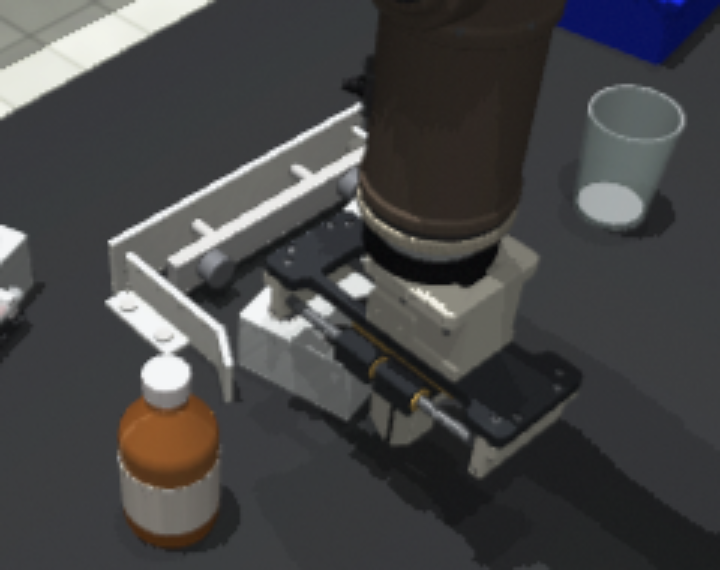

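The crop shows both grey buffers, at (215,265) and (350,185), still clear of the block; depth puts their faces near cradle x = 35. The gripper is well clear of the bottle.

Emit:
arm_command(motion=[[0,0,0,10,0,0,0],[0,0,0,10,0,0,0],[0,0,0.8,6,0,0,0],[0,0,0.8,6,0,0,0],[0,0,0.8,6,0,0,0]])

```text
clock: 15.72
position: [0.5166, -0.0178, 0.1961]
ee_rot: [0.069, 1.578, -0.066]
force: [-12.3, 6.5, 10.8]
width: 0.003
```

Emit:
arm_command(motion=[[0,0,0.8,6,0,0,0],[0,0,0.8,6,0,0,0],[0,0,0.8,6,0,0,0],[0,0,0,0,0,0,0]])

```text
clock: 16.23
position: [0.5362, -0.0164, 0.1961]
ee_rot: [0.068, 1.575, -0.065]
force: [-6.8, 5.9, 2.6]
width: 0.002
```

```bash
python3 -c "
from h import *
report(cams=['scene'],cx=.57,far=.66)"
```

```text
t 16.225 tcp cradle [-91.5673  79.5285] z 0.19608811895848346 F [-6.8215  5.8806  2.5963]
scene 3012 xy [-29.4728   1.553 ] yaw 0.3688629150390623 wh [ 93.8936 179.7011] NL [-75.   76.3] NR [-74.  -73.7]
```

Emit:
arm_command(motion=[[0,0,0.8,5,0,0,0],[0,0,0.8,5,0,0,0],[0,0,0,2,0,0,0],[0,0,0,0,0,0,0]])

```text
clock: 16.77
position: [0.5478, -0.016, 0.196]
ee_rot: [0.069, 1.576, -0.066]
force: [-9.1, 5.8, 5.6]
width: 0.003
```

```bash
python3 -c "
from h import *
report(cams=['scene'],cx=.58,far=.665)"
```

```text
t 16.775 tcp cradle [-80.0017  80.8588] z 0.19598077808520886 F [-9.0554  5.7611  5.5713]
scene 3033 xy [-7.1383 -1.5355] yaw -4.048892211914063 wh [125.6237 179.8167] NL [-46.7  76.5] NR [-57.3 -73.2]
```

Emit:
arm_command(motion=[[0,0,0,-22,0,0,0],[0,0,0,-22,0,0,0],[0,0,-53,0,0,0,0],[0,0,-53,0,0,0,0],[0,0,-53,0,0,0,0]])

```text
clock: 17.45
position: [0.4922, -0.1738, 0.1968]
ee_rot: [0.067, 1.569, -0.068]
force: [0.9, -0.2, -0.7]
width: 0.005
```

Emit:
arm_command(motion=[[0,0,0,0,0,0,0]])

```text
clock: 17.58
position: [0.4912, -0.1774, 0.1971]
ee_rot: [0.072, 1.568, -0.077]
force: [0.8, -0.2, -0.5]
width: 0.006
```

```bash
sed -i 's/m=(abs(p\[:,2\]-.05)<.006)&(abs(p\[:,0\]-cx)<.085)/m=(abs(p[:,2]-.0505)<.004)\&(abs(p[:,0]-cx)<.085)/' h.py; python3 -c "
from h import *
report(cams=['scene'],cx=.59,far=.69)"
```

```text
t 17.575 tcp cradle [-122.9079  -84.6886] z 0.19712733749546413 F [ 0.8089 -0.2035 -0.5376]
scene 3210 xy [-23.7263  -0.5504] yaw -3.908053588867188 wh [ 92.8807 180.2235] NL [-63.5  77.3] NR [-73.7 -72.3]
```

Emit:
arm_command(motion=[[0,0,2,14,0,0,0],[0,0,0,14,0,0,0],[0,0,-0.5,6,0,0,0],[0,0,-0.5,6,0,0,0],[0,0,-0.5,5,0,0,0]])

```text
clock: 18.25
position: [0.535, -0.1748, 0.1962]
ee_rot: [0.068, 1.576, -0.067]
force: [-13.5, -1.5, 10.3]
width: -0.0
```

Emit:
arm_command(motion=[[0,0,-0.3,3,0,0,0],[0,0,0,0,0,0,0]])

```text
clock: 18.5
position: [0.5381, -0.1756, 0.1962]
ee_rot: [0.068, 1.575, -0.068]
force: [-9.9, -1.8, 6.8]
width: 0.003
```

```bash
python3 -c "
from h import *
report(cams=['scene'],cx=.59,far=.69)"
```

```text
t 18.5 tcp cradle [-76.3507 -78.9681] z 0.19623034801810502 F [-9.9333 -1.8245  6.7559]
scene 3091 xy [-17.5754  -0.0597] yaw 2.313763427734375 wh [ 94.3296 179.6514] NL [-65.6  73.1] NR [-59.5 -76.8]
```

Emit:
arm_command(motion=[[0,0,0,-18,0,0,0],[0,0,0,-18,0,0,0],[0,0,53,0,0,0,0],[0,0,53,0,0,0,0],[0,0,53,0,0,0,0]])

```text
clock: 19.18
position: [0.5183, -0.0115, 0.1968]
ee_rot: [0.067, 1.569, -0.066]
force: [0.1, -0.8, -0.9]
width: 0.005
```

Emit:
arm_command(motion=[[0,0,0,0,0,0,0],[0,0,0,14,0,0,0],[0,0,0,12,0,0,0],[0,0,0,5,0,0,0],[0,0,0,0,0,0,0]])

```text
clock: 19.8
position: [0.5479, -0.0175, 0.1963]
ee_rot: [0.069, 1.573, -0.068]
force: [-6.2, 3.7, 4.8]
width: 0.006
```

```bash
python3 -c "
from h import *
report(cams=['scene'],cx=.59,far=.69)"
```

```text
t 19.8 tcp cradle [-79.8328  79.4088] z 0.19632594933444247 F [-6.2041  3.6753  4.7732]
scene 3006 xy [-16.034    0.2143] yaw 1.2652099609374998 wh [ 93.5774 179.3642] NL [-62.7  74.2] NR [-59.4 -75.8]
```

Emit:
arm_command(motion=[[0,0,0.2,2.5,0,0,0],[0,0,0,0,0,0,0],[0,0,0,0,0,0,0]])

```text
clock: 20.23
position: [0.5494, -0.0173, 0.1963]
ee_rot: [0.069, 1.575, -0.068]
force: [-9.8, 3.1, 8.2]
width: 0.005
```

Emit:
arm_command(motion=[[0,0,0.2,2.5,0,0,0],[0,0,0,0,0,0,0],[0,0,0,0,0,0,0]])

```text
clock: 20.6
position: [0.5518, -0.0171, 0.1963]
ee_rot: [0.07, 1.576, -0.067]
force: [-9.5, 4.5, 8.6]
width: 0.002
```

Emit:
arm_command(motion=[[0,0,0.2,2.5,0,0,0],[0,0,0,0,0,0,0],[0,0,0,0,0,0,0]])

```text
clock: 20.98
position: [0.5542, -0.0169, 0.1962]
ee_rot: [0.07, 1.576, -0.067]
force: [-11.0, 5.5, 8.9]
width: 0.007
```

Emit:
arm_command(motion=[[0,0,0.2,2.5,0,0,0],[0,0,0,0,0,0,0],[0,0,0,0,0,0,0]])

```text
clock: 21.35
position: [0.5564, -0.0168, 0.1961]
ee_rot: [0.07, 1.577, -0.067]
force: [-13.5, 5.8, 9.9]
width: 0.005
```

```bash
python3 -c "
from h import *
report(cams=['scene'],cx=.59,far=.69)"
```

```text
t 21.35 tcp cradle [-71.3833  80.8234] z 0.19612962497613565 F [-13.4501   5.8102   9.933 ]
scene 3000 xy [-12.706   -0.8406] yaw -2.66038818359375 wh [ 92.6971 179.7477] NL [-54.2  76.2] NR [-61.1 -73.7]
```

Emit:
arm_command(motion=[[0,0,0,-19,0,0,0],[0,0,0,-19,0,0,0],[0,0,-53,0,0,0,0],[0,0,-53,0,0,0,0],[0,0,-53,0,0,0,0]])

```text
clock: 22.02
position: [0.5072, -0.1749, 0.1969]
ee_rot: [0.068, 1.569, -0.069]
force: [0.5, -0.3, 0.9]
width: 0.006
```

Emit:
arm_command(motion=[[0,0,0,0,0,0,0],[0,0,0,14,0,0,0],[0,0,0,12,0,0,0],[0,0,0,2,0,0,0],[0,0,0,0,0,0,0]])

```text
clock: 22.65
position: [0.5353, -0.1734, 0.1966]
ee_rot: [0.066, 1.57, -0.066]
force: [-0.7, -0.7, -1.3]
width: 0.004
```

```bash
python3 -c "
from h import *
report(cams=['scene'],cx=.59,far=.69)"
```

```text
t 22.65 tcp cradle [-79.3175 -77.0083] z 0.19658972847601264 F [-0.746  -0.728  -1.2746]
scene 3140 xy [-12.3126  -0.8402] yaw -1.5136062622070314 wh [ 93.8952 180.336 ] NL [-55.3  75.3] NR [-59.3 -74.6]
```

Emit:
arm_command(motion=[[0,0,0,3,0,0,0],[0,0,0,0,0,0,0],[0,0,0,0,0,0,0]])

```text
clock: 23.08
position: [0.5369, -0.1742, 0.1966]
ee_rot: [0.068, 1.572, -0.067]
force: [-4.4, 0.7, 2.7]
width: 0.006
```

Emit:
arm_command(motion=[[0,0,0,2.5,0,0,0],[0,0,0,0,0,0,0],[0,0,0,0,0,0,0]])

```text
clock: 23.45
position: [0.5387, -0.1749, 0.1965]
ee_rot: [0.069, 1.573, -0.068]
force: [-8.2, 0.4, 6.5]
width: 0.005
```

Emit:
arm_command(motion=[[0,0,0,2.5,0,0,0],[0,0,0,0,0,0,0],[0,0,0,0,0,0,0]])

```text
clock: 23.82
position: [0.5408, -0.1756, 0.1966]
ee_rot: [0.069, 1.574, -0.068]
force: [-9.7, -0.8, 6.2]
width: 0.006
```

```bash
python3 -c "
from h import *
report(cams=['scene'],cx=.59,far=.69)"
```

```text
t 23.825 tcp cradle [-73.7076 -78.697 ] z 0.19655023459174326 F [-9.7446 -0.8055  6.1755]
scene 3139 xy [-11.9074  -0.6516] yaw 0.16624908447265607 wh [ 93.5619 180.0429] NL [-57.1  74.2] NR [-56.7 -75.8]
```

Emit:
arm_command(motion=[[0,0,0,2.5,0,0,0],[0,0,0,0,0,0,0],[0,0,0,0,0,0,0]])

```text
clock: 24.25
position: [0.5428, -0.1761, 0.1965]
ee_rot: [0.069, 1.575, -0.069]
force: [-12.5, -1.8, 8.7]
width: 0.003
```

Emit:
arm_command(motion=[[0,0,0,2.5,0,0,0],[0,0,0,0,0,0,0],[0,0,0,0,0,0,0]])

```text
clock: 24.62
position: [0.5444, -0.1766, 0.1965]
ee_rot: [0.069, 1.577, -0.069]
force: [-16.1, -1.7, 11.8]
width: 0.003
```

```bash
python3 -c "
from h import *
report(cams=['scene'],cx=.59,far=.69)"
```

```text
t 24.625 tcp cradle [-70.0101 -79.4195] z 0.1964665440395974 F [-16.1209  -1.696   11.849 ]
scene 3129 xy [-10.3012  -0.4096] yaw 1.1303375244140623 wh [ 92.8936 179.6785] NL [-56.8  73.7] NR [-53.8 -76.3]
```

Emit:
arm_command(motion=[[0,0,0,-19,0,0,0],[0,0,0,-19,0,0,0],[0,0,53,0,0,0,0],[0,0,53,0,0,0,0],[0,0,53,0,0,0,0]])

```text
clock: 25.3
position: [0.5241, -0.0122, 0.1971]
ee_rot: [0.068, 1.568, -0.068]
force: [0.3, 1.2, 0.8]
width: 0.004
```

Emit:
arm_command(motion=[[0,0,0,0,0,0,0],[0,0,0,14,0,0,0],[0,0,0,14,0,0,0],[0,0,0,2,0,0,0],[0,0,0,0,0,0,0]])

```text
clock: 25.92
position: [0.5537, -0.0172, 0.1966]
ee_rot: [0.068, 1.569, -0.069]
force: [-0.8, -0.9, 0.2]
width: 0.004
```

Emit:
arm_command(motion=[[0,0,0,3,0,0,0],[0,0,0,0,0,0,0],[0,0,0,0,0,0,0]])

```text
clock: 26.3
position: [0.5555, -0.0169, 0.1965]
ee_rot: [0.068, 1.572, -0.068]
force: [-6.3, -1.1, 2.7]
width: 0.004
```

```bash
python3 -c "
from h import *
report(cams=['scene'],cx=.59,far=.69)"
```

```text
t 26.3 tcp cradle [-72.3299  80.6528] z 0.1965087544902372 F [-6.3154 -1.0601  2.6504]
scene 3046 xy [-9.0472 -0.4974] yaw 0.3497741699218748 wh [ 93.004  179.6576] NL [-54.5  74.2] NR [-53.6 -75.8]
```

Emit:
arm_command(motion=[[0,0,0,2.5,0,0,0],[0,0,0,0,0,0,0],[0,0,0,0,0,0,0]])

```text
clock: 26.72
position: [0.5569, -0.0167, 0.1965]
ee_rot: [0.068, 1.575, -0.067]
force: [-10.9, 0.5, 8.3]
width: 0.003
```

Emit:
arm_command(motion=[[0,0,0,1.5,0,0,0],[0,0,0,0,0,0,0],[0,0,0,0,0,0,0]])

```text
clock: 27.1
position: [0.5577, -0.0167, 0.1964]
ee_rot: [0.068, 1.577, -0.067]
force: [-14.2, 1.6, 13.2]
width: 0.002
```

```bash
python3 -c "
from h import *
report(cams=['scene'],cx=.59,far=.69)"
```

```text
t 27.1 tcp cradle [-70.1581  81.0564] z 0.19644602856407276 F [-14.2181   1.612   13.2461]
scene 3043 xy [-8.5324 -0.4643] yaw -0.9904129028320314 wh [ 92.442  180.4609] NL [-52.2  75.3] NR [-54.8 -74.7]
```

Emit:
arm_command(motion=[[0,0,0,-15,0,0,0],[0,0,0,-30,0,0,0],[0,0,0,-30,0,0,0],[0,-50,0,-10,0,0,0],[0,-60,0,0,0,0,0]])

```text
clock: 27.78
position: [0.4744, -0.0094, 0.3072]
ee_rot: [0.067, 1.572, -0.068]
force: [1.8, 1.1, 0.4]
width: 0.006
```

Emit:
arm_command(motion=[[0,-60,0,0,0,0,0],[0,-30,0,0,0,0,0],[0,0,0,0,0,0,0]])

```text
clock: 28.15
position: [0.4763, -0.0096, 0.3991]
ee_rot: [0.069, 1.564, -0.066]
force: [-0.2, 0.5, -0.5]
width: 0.004
```

Run:
```python
from h import *
report(cams=['scene'],cx=.59,far=.69)
im=get_image("side");cv2.imwrite("pics/e.png",cv2.resize(im["frame"][80:270,200:440,::-1],None,fx=3,fy=3,interpolation=cv2.INTER_CUBIC))
p,_=cloud("side");k=(p[:,:2]-C)@np.stack([U,V],1)*1000
m=(abs(p[:,2]-.0505)<.003)&(abs(k[:,1])<95)&(abs(k[:,0])<60)
for y in(70,-70):
  q=k[m&(abs(k[:,1]-y)<8)]
  print(y,len(q),np.percentile(q[:,0],[1,50,99]) if len(q) else 0)
```

```text
t 28.15 tcp cradle [-151.8061   81.2648] z 0.39908598847371557 F [-0.1513  0.4753 -0.5439]
scene 3330 xy [-8.1472 -0.5406] yaw -0.5612899780273439 wh [ 90.9212 180.0325] NL [-52.4  74.9] NR [-53.9 -75.1]
70 241 [-52.612  -10.1824  34.5804]
-70 152 [-53.8733  -3.1239  34.0624]
```

View pics/e.png

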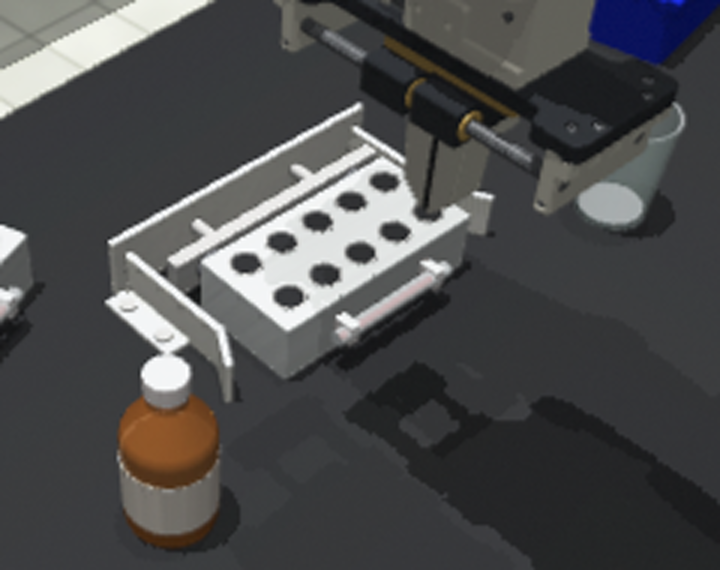

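The crop shows the block between the cheeks and parallel to the stop bar, with the thermometer at (395,300) intact and the bottle and beaker in place. Right-buffer compression is the less certain one, at about 2 to 3 mm, so I give the right end one more small nudge.

Emit:
arm_command(motion=[[0,0,-53,0,0,0,0],[0,0,-53,0,0,0,0],[0,0,-53,0,0,0,0],[0,60,0,0,0,0,0],[0,60,0,0,0,0,0]])

```text
clock: 28.92
position: [0.4616, -0.1686, 0.2745]
ee_rot: [0.068, 1.57, -0.069]
force: [0.9, 0.8, 0.2]
width: 0.007
```

Emit:
arm_command(motion=[[0,60,0,0,0,0,0],[0,22,0,0,0,0,0],[0,0,0,25,0,0,0],[0,0,0,25,0,0,0],[0,0,0,0,0,0,0]])

```text
clock: 29.55
position: [0.5128, -0.1722, 0.1933]
ee_rot: [0.066, 1.571, -0.067]
force: [-0.5, -0.3, 0.3]
width: 0.005
```

```bash
python3 -c "
from h import *
report(cams=['scene'],cx=.59,far=.69)"
```

```text
t 29.55 tcp cradle [-101.872   -77.7299] z 0.19325399865222298 F [-0.4691 -0.3093  0.3195]
scene 3320 xy [-8.5438 -0.6263] yaw -0.6577865600585939 wh [ 92.0152 180.4305] NL [-52.7  74.9] NR [-54.4 -75.1]
```

Emit:
arm_command(motion=[[0,0,0,12,0,0,0],[0,0,0,12,0,0,0],[0,0,0,4,0,0,0],[0,0,0,0,0,0,0],[0,0,0,0,0,0,0]])

```text
clock: 30.22
position: [0.5395, -0.1747, 0.1947]
ee_rot: [0.068, 1.57, -0.067]
force: [0.6, 0.2, 0.5]
width: 0.006
```

Emit:
arm_command(motion=[[0,0,0,3,0,0,0],[0,0,0,0,0,0,0],[0,0,0,0,0,0,0]])

```text
clock: 30.6
position: [0.5425, -0.175, 0.1947]
ee_rot: [0.068, 1.57, -0.067]
force: [-2.3, -0.3, 1.4]
width: 0.007
```

```bash
python3 -c "
from h import *
report(cams=['scene'],cx=.59,far=.69)"
```

```text
t 30.6 tcp cradle [-72.0396 -77.9927] z 0.19467619710921635 F [-2.3226 -0.3301  1.4458]
scene 3114 xy [-8.203  -0.5231] yaw -0.08317871093750018 wh [ 92.1743 179.7224] NL [-53.1  74.5] NR [-53.3 -75.5]
```

Emit:
arm_command(motion=[[0,0,0,2,0,0,0],[0,0,0,0,0,0,0],[0,0,0,0,0,0,0]])

```text
clock: 31.02
position: [0.5431, -0.1752, 0.1946]
ee_rot: [0.069, 1.574, -0.067]
force: [-9.5, 1.5, 8.7]
width: 0.004
```

Emit:
arm_command(motion=[[0,0,0,1.5,0,0,0],[0,0,0,0,0,0,0],[0,0,0,0,0,0,0]])

```text
clock: 31.4
position: [0.5439, -0.1755, 0.1946]
ee_rot: [0.07, 1.575, -0.067]
force: [-14.4, 1.2, 11.8]
width: 0.003
```

Emit:
arm_command(motion=[[0,0,0,1.2,0,0,0],[0,0,0,0,0,0,0],[0,0,0,-15,0,0,0],[0,0,0,-30,0,0,0],[0,0,0,-30,0,0,0]])

```text
clock: 32.02
position: [0.4722, -0.1687, 0.1948]
ee_rot: [0.067, 1.568, -0.067]
force: [0.4, -0.4, -0.4]
width: 0.004
```

Emit:
arm_command(motion=[[0,-60,0,-10,0,0,0],[0,-60,0,0,0,0,0],[0,-60,0,0,0,0,0],[0,0,0,0,0,0,0],[0,0,0,0,0,0,0]])

```text
clock: 32.65
position: [0.4627, -0.1676, 0.3745]
ee_rot: [0.067, 1.569, -0.066]
force: [0.5, 0.4, -1.0]
width: 0.004
```

```bash
python3 -c "
from h import *
report(cams=['scene'],cx=.59,far=.69)
report(cams=['scene'],cx=.59,far=.69)"
```

```text
t 32.65 tcp cradle [-152.1886  -77.3438] z 0.37451739154477326 F [ 0.4687  0.3804 -0.9796]
scene 3337 xy [-8.2834 -0.6465] yaw 0.14215545654296857 wh [ 92.4237 180.1301] NL [-53.5  74.2] NR [-53.1 -75.8]
t 32.7 tcp cradle [-152.4051  -77.2875] z 0.3737935422170452 F [ 0.5704 -0.0874  0.0896]
scene 3349 xy [-8.2948 -0.5798] yaw 0.3087432861328123 wh [ 93.6304 179.8485] NL [-53.7  74.2] NR [-52.9 -75.8]
```

```bash
python3 -c "
from h import *
print(arm.sign_off())"
```

```text
the job is handed in; nothing more can be done
None
```

The block is in the cradle, square and between the cheeks, and I handed the job in at about 33 s. The hand-in gave no verdict.

- **Swings:** I pushed the ends in turn, left, right, left, right. The block turned about -11, +14, -13 and +14 degrees relative to the cradle, against the 6.3 needed. I then closed the remaining distance with smaller alternating nudges.
- **Final pose:** The last look with the arm withdrawn put the block within about 0.3 degrees of square and about 0.6 mm off centre. It did not move between the last two looks.
- **Buffers:** I judge both to be pressed by about 3 to 4 mm, so about 3 to 4 N each. This comes from the rise in push force and the fingertip position where contact began, since buffer force can't be read directly. The right one is the less certain; a first estimate gave 2 to 3 mm, so I nudged that end once more. The highest push force I read at the wrist near the buffers was about 16 N along x, under the 25 N limit.
- **Thermometer and bystanders:** I saw no sign of touching the thermometer. The bottle and beaker looked unmoved in the last picture; I did not re-measure the jar, but the arm never went near it.
- **Disagreements:** The camera measured the block's 90 mm width as 91 to 94 mm throughout, a bias of up to about 4 mm. One mid-task fit also picked up the stop bar by mistake, and I corrected it by tightening the height filter.

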